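# Shut the parts dryer's roof vent with the hook pole

### The job

The roof vent of the grey parts dryer has been left open. Take the hook pole from its forked rest, hook its prong into the yellow ring eye on the vent flap and swing the flap fully shut with it, keeping the robot itself off the flap and the eye. Then unhook the pole and lay it back in both forks of its rest the same way round as it was, leaving the vent shut and everything else on the bench where it stands.

Things in the scene. Friction and masses are not known exactly. Their poses are not given: they have to be found in the camera images.
- dryer: open-topped grey sheet-steel box, 140 (x) x 260 (y) x 150 mm high, fixed to the bench. Origin: centre of its underside; z up; its louvred front faces its own -x, roughly towards the robot. The blue vent flap is its roof. Its place and yaw (up to 0.3 rad either way) vary.
- vent (a joint): angle of the blue vent flap (135 x 260 x 6 mm), rad: 0 = shut (flat on the dryer's rim, a hard stop), growing as its front edge swings up and back. Starts 0.5 to 1.0. Hinge line: parallel to the dryer's y axis, 62 mm from its origin along +x, 150 mm up. The stiff hinge holds the flap where it is left; at the eye about 0.3 to 0.8 N shuts it, 2.5 N opens it.
- eye_center (a point): centre of the yellow ring eye in the middle of the flap's free edge, moving with the flap: 164 mm from the hinge line, 3 mm above the flap's underside. With the flap shut it is 102 mm in front of the dryer's origin and 153 mm above the bench; with the flap open by an angle A it is about 164 sin A mm higher.
- eye_rim (a point): outermost point of the yellow ring's wire centre line, 21 mm from the eye's centre, away from the hinge. The ring, fixed to the flap, has a 36 mm hole and 6 mm wire (48 mm outside). The ring is bent 0.4 rad down from the flap's plane: it is level with the flap 0.4 rad open, its outer rim higher when more open, lower when shut. So a prong pointing down enters it from above at any flap angle, with the pole at a slant too.
- pole: hook pole, 0.22 kg (varies), loose. Origin on the shaft's axis at the middle of the orange grip, near its centre of mass; +x to the hook end. Grip 100 mm long, 18 x 18 mm; shaft 14 mm round, from -165 to +202 mm. At +200 mm an 8 mm prong hangs along the pole's -z, its tip 55 mm below the shaft's axis. It starts level in the rest, prong down, hook end away from the robot.
- prong_upper (a point): on the prong's axis, 20 mm below the shaft's axis (200 mm ahead of the pole's origin)
- prong_middle (a point): on the prong's axis, 33 mm below the shaft's axis
- prong_lower (a point): on the prong's axis, 46 mm below the shaft's axis (its tip is 9 mm lower)
- rest: fixed pole rest, left or right on the bench: base 260 x 70 x 10 mm, two posts at x = -100 and +100 mm, each with an upward 90-degree V fork 12 mm thick, 50 mm wide at its top, 116 mm above the bench. Origin: centre of its underside; x along the pole, to the hook end. A pole lying in both forks has its axis 100 mm above the bench over the middle line, grip midway.
- motor: geared motor, grey and silver, about 200 x 80 x 110 mm, 2.4 kg, standing loose on the side of the bench where the pole is not
- bearing: steel ball bearing lying flat, 52 mm across, 15 mm high, loose
- jar: small glass jar with a steel lid, 60 mm across, 65 mm high, loose
- wrench: steel wrench lying flat, 150 mm long, loose

How it is judged:
On the way, in this order (a step that is already met when the one before it is completed fails the run):
1. the pole's prong is through the open ring eye (distance between any of prong_upper, prong_middle, prong_lower and eye_center below 0.02 m and value of joint vent above 0.3 rad), for 0.2 s.
2. the flap has been swung most of the way (below 0.25 rad) with the prong in the eye (distance between any of prong_upper, prong_middle, prong_lower and eye_center below 0.02 m and value of joint vent below 0.25 rad), for 0.05 s.
3. the flap is fully shut (below 0.05 rad) (value of joint vent below 0.05 rad), for 0.2 s.
At the end, for the whole second after the job is handed in: The vent flap is shut (within 0.05 rad), and the pole lies still in both forks of its rest: grip within 40 mm lengthways of the middle, 8 mm sideways and 8 mm in height, shaft within 0.06 rad of the rest's line, prong hanging down at the same end as before (value of joint vent below 0.05 rad and x of pole in the frame of rest between -0.04 and 0.04 m and y of pole in the frame of rest between -0.008 and 0.008 m and z of pole in the frame of rest between 0.092 and 0.108 m and x of prong_middle in the frame of rest above 0.15 m and z of prong_middle in the frame of rest below 0.085 m and angle between the x axis of pole and the x axis of rest, either way round below 0.06 rad and linear speed of pole below 0.02 m/s); the robot touches nothing.
It fails at once if the robot itself touches the vent flap or its eye (over 0.5 N) (contact force between any of the fingers, the arm and vent above 0.5 N).
It fails at once if something else on the bench is moved more than 30 mm (distance of any of motor, bearing, jar, wrench from where it was at the start of the episode above 0.03 m).
It also fails if it takes over 72 s, if anything falls off the work surface, if the arm or the gripper's body presses on something with over 40 N, if the wrist force passes 120 N, or if a joint passes its speed limit or range.

### The arm

A 7-joint arm with a two-finger parallel gripper is mounted at the origin on the work surface. World frame = base frame: x ahead of the robot, y to its left, z up, the work surface at z = 0. Lengths are in m, angles in rad, forces in N, time in s.
With the tool pointing down it reaches from about 0.425 to 0.95 m from the base axis. Payload 4.7 kg.
Tool frame: the origin (TCP) lies at the very end of the fingers, on their centre line; the grasp point (between the pads) lies 19 mm behind it; z points along the fingers, y is the direction in which the jaws open and shut (so a half turn about z gives the same grasp; the last joint's range is limited). The gripper opens to 87 mm and grips with 3 to 60 N. Pads are 19 mm wide; open, the fingers measure 117 mm over their backs; the gripper's body (75 mm by 190 mm) begins 51 mm behind the grasp point.
Start: joints at [-1.177, 0.469, -0.049, 1.532, 0.024, 1.141, -0.082], TCP at [0.277, 0.616, 0.223] pointing down, gripper open.
Joint ranges: [-2.59, 2.59], [-0.33, 1.99], [-1.39, 1.29], [0.1, 2.45], [-1.04, 4.18], [0.21, 1.99], [-2.66, 2.66]. Speed limits (rad/s): [2.57, 2.57, 3.14, 3.14, 3.14, 3.14, 3.14].

### API

Orientations are given as a unit quaternion [x, y, z, w].
In Python, from bench import manip gives the robot as it stands.
- The arm moves only by the tool arm_command, never from a script. Its argument "motion" is text: rows parted by semicolons, each of 5 numbers parted by spaces: the closure, from 0 (fully open) to 1 (shut), then the shift along the world's x, y, z in m, then the turn about the world's z in degrees. A call has 1 to 10 rows; each row is the pose to reach, as a shift and turn from the pose measured when the call began; what a row does not reach only later rows make up. A row lasts 1/8 s, in which the tool goes at most 62.5 mm and 10.7 degrees, less where a joint would pass 70% of its speed; a pose out of reach is approached as far as the arm can. A call with a gripper value outside its range is refused whole. The fingers move at their own pace and stop on an object; "grip_force" is the grip in N (left out, the last holds). Time passes only in rows, so rows that repeat a pose let the fingers close. It gives the time, the measured TCP pose, the force and the opening at its end, in the units of the state.
- manip.state(): the state, without advancing time (a new reading comes with each control period).
- manip.get_image(name): name is "scene" or "top"; returns a dict with "pixels" (420x560x3 uint8, red, green, blue), "vertical_fov" (degrees; the focal length in pixels is half the picture's height over the tangent of half this angle, whatever the lens; pixels are square), "cx", "cy" (the principal point, pixels), "view" (4x4, takes a point from world to camera coordinates). Camera axes: x right, y up, looking along -z (the intrinsics and any distortion apply to the point x, -y, -z); pixel columns grow to the right and rows downward; lengths in m; the calibration is good to about 2 mm. A picture is of the moment at which its call begins. There is no depth.
- manip.sign_off(): hands the job in, once; it reports no verdict.
The state is a dict: "time_s": time; "qpos": joint angles; "joint_vel": joint speeds; "effort": joint torques, N m; "tool_pos": TCP position; "tool_rot": TCP orientation; "ft_force": force on the tool from outside, world axes, zero at the start; "wrist_torque": the same for the moment, N m; "grip_width": opening from 0.0 (shut) to 1.0 (fully open).
Only numpy, scipy, OpenCV 4.12 (cv2) and the standard library are available. Lean on these libraries where they do the work, as an engineer would, in place of code of your own. Each camera call takes 0.05 s, during which the arm holds its last target.

## Working session

There is one attempt and no reset: what is moved stays moved. The work goes in short steps, Python scripts to look and compute and a tool call to move; the robot and the scene stay as the last step left them, time stands still between calls to the robot, and variables do not carry over. Pictures are saved under pics/ and viewed, and the job is handed in when it is done.

Besides the shell and the picture viewer there is one more tool, called after "Emit:" as name(argument=value, ...) on one line, values as JSON. arm_command: Moves the arm, as the interface text tells. Its arguments: {"type":"object","properties":{"motion":{"type":"string"},"grip_force":{"type":"number"}},"required":["motion"]}

```bash
mkdir -p pics; ls; python3 - <<'E'
from bench import manip
import cv2,numpy as np
print(manip.state())
for n in("scene","top"):
    d=manip.get_image(n)
    cv2.imwrite(f"pics/{n}0.png",d["pixels"][:,:,::-1])
    print({k:v for k,v in d.items() if k!="pixels"})
    np.save(f"pics/{n}0.npy",d["pixels"])
E
```

```text
pics
{'time_s': 0.0, 'qpos': array([-1.17691465,  0.46945998, -0.04857663,  1.53366932,  0.0240895 ,
        1.1410032 , -0.08229158]), 'joint_vel': array([ 1.89307215e-04, -1.04676203e-03, -3.92831389e-04,  6.43884007e-05,
       -5.29615720e-04, -1.46067150e-03, -3.10343025e-04]), 'effort': array([-2.08923425e-04, -5.07962179e+01, -8.10071197e-02, -2.36163694e+01,
       -6.13049953e-02,  3.77381430e-02,  1.72776113e-04]), 'tool_pos': array([0.27670691, 0.61502875, 0.22149729]), 'tool_rot': array([ 2.09810699e-01,  9.77741538e-01, -9.62327797e-04, -1.70719231e-04]), 'ft_force': array([ 0.24066836, -0.02338023,  0.93298399]), 'wrist_torque': array([ 0.00497064, -0.01519012,  0.00462705]), 'grip_width': 0.9981625212657111}
{'vertical_fov': 51.06196287595281, 'cx': 280.2667794736426, 'cy': 212.4853196900104, 'view': array([[-0.528866  ,  0.84854665, -0.01641167,  0.34198528],
       [-0.64512925, -0.38936878,  0.65741935,  0.31595643],
       [ 0.5514608 ,  0.35827439,  0.75334617, -1.44565218],
       [ 0.        ,  0.        ,  0.        ,  1.        ]])}
{'vertical_fov': 50.765669518999005, 'cx': 279.58995390260145, 'cy': 212.90304667562702, 'view': array([[-0.02382676, -0.99958717,  0.01605562,  0.00814075],
       [ 0.99705133, -0.02258835,  0.0733377 , -0.61102106],
       [-0.07294475,  0.01775568,  0.99717792, -1.27605321],
       [ 0.        ,  0.        ,  0.        ,  1.        ]])}
```

View pics/scene0.png

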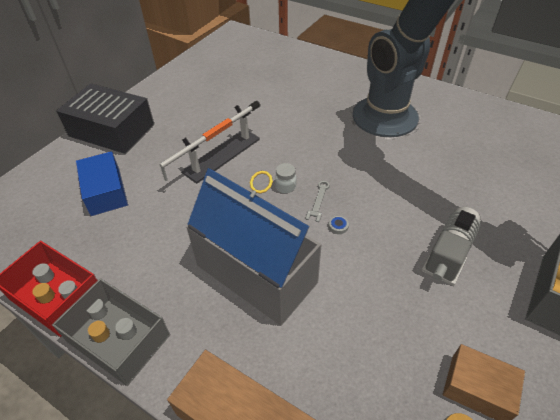

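View pics/top0.png

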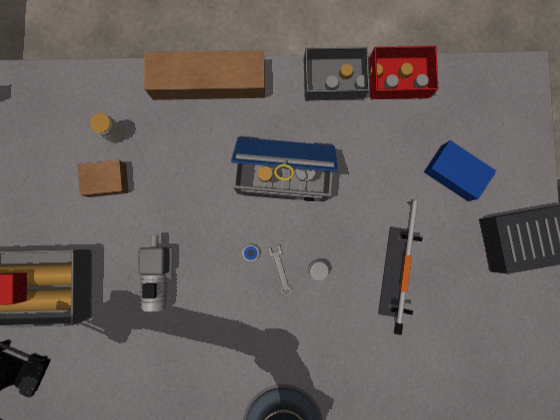

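```bash
cat > h.py <<'E'
from bench import manip
import cv2,numpy as np
def grab(n,tag=None):
    d=manip.get_image(n)
    if tag: cv2.imwrite(f"pics/{n}{tag}.png",d["pixels"][:,:,::-1])
    return d
def P(d):
    f=d["pixels"].shape[0]/2/np.tan(np.radians(d["vertical_fov"])/2)
    K=np.array([[f,0,d["cx"]],[0,f,d["cy"]],[0,0,1]])
    return K,np.diag([1,-1,-1])@d["view"][:3]
def proj(d,X):
    K,E=P(d);x=K@(E@np.append(X,1));return x[:2]/x[2]
def ray(d,uv):
    K,E=P(d);R=E[:,:3];o=-R.T@E[:,3]
    v=R.T@np.linalg.solve(K,[uv[0],uv[1],1]);return o,v
def onz(d,uv,z):
    o,v=ray(d,uv);return o+v*(z-o[2])/v[2]
def tri(d1,u1,d2,u2):
    M=[];
    for d,u in((d1,u1),(d2,u2)):
        K,E=P(d);M.append(K@E)
    x=cv2.triangulatePoints(M[0],M[1],np.array(u1,float).reshape(2,1),np.array(u2,float).reshape(2,1))[:,0]
    X=x[:3]/x[3]
    return X,[np.round(proj(d,X)-u,1) for d,u in((d1,u1),(d2,u2))]
def hsv(d):return cv2.cvtColor(d["pixels"],cv2.COLOR_RGB2HSV)
def mask(d,lo,hi,roi):
    m=cv2.inRange(hsv(d),np.array(lo),np.array(hi));r=np.zeros_like(m);x0,y0,x1,y1=roi
    r[y0:y1,x0:x1]=m[y0:y1,x0:x1];return r
def cen(m):
    ys,xs=np.nonzero(m);return np.array([xs.mean(),ys.mean()]),len(xs)
def big(d,roi,k,fn):
    x0,y0,x1,y1=roi;im=d["pixels"][y0:y1,x0:x1,::-1]
    cv2.imwrite(fn,cv2.resize(im,None,fx=k,fy=k,interpolation=cv2.INTER_CUBIC))
E
python3 - <<'E'
from h import *
s=grab("scene");t=grab("top")
ms=mask(s,(3,150,120),(15,255,255),(150,90,280,180));mt=mask(t,(3,150,120),(15,255,255),(380,190,430,340))
us,ut=cen(ms),cen(mt);print(us,ut);print(tri(s,us[0],t,ut[0]), onz(t,ut[0],.1))
for m in(ms,mt):
    print(cv2.minAreaRect(cv2.findNonZero(m)))
ms=mask(s,(22,100,100),(35,255,255),(235,160,285,210));mt=mask(t,(22,100,100),(35,255,255),(265,155,305,190))
print(cen(ms),cen(mt))
for m in(ms,mt): print(cv2.fitEllipse(cv2.convexHull(cv2.findNonZero(m))))
es,et=[cv2.fitEllipse(cv2.convexHull(cv2.findNonZero(m)))[0] for m in(ms,mt)]
print("eye",tri(s,es,t,et))
big(s,(150,90,350,320),3,"pics/sz.png")
big(t,(220,120,440,340),3,"pics/tz.png")
E
```

```text
(array([217.36160714, 128.87053571]), 224) (array([405.89380531, 273.40707965]), 226)
(array([ 0.43057837, -0.34591496,  0.10066877]), [array([-0.4, -0. ]), array([-0.3,  0.2])]) [ 0.43117023 -0.34709185  0.1       ]
((217.27561950683594, 128.8804931640625), (7.506745338439941, 31.01470947265625), 57.094757080078125)
((405.92889404296875, 273.42633056640625), (6.30258846282959, 35.6080207824707), 7.352379322052002)
(array([261.06962025, 181.36708861]), 158) (array([283.54032258, 171.55645161]), 124)
((260.89410400390625, 181.18893432617188), (21.004722595214844, 22.98710060119629), 56.25220489501953)
((283.5466003417969, 171.86526489257812), (16.247638702392578, 19.481748580932617), 88.99217987060547)
eye (array([ 0.68907362, -0.01295213,  0.28091901]), [array([-0.1, -0. ]), array([-0.1,  0. ])])
```

View pics/sz.png

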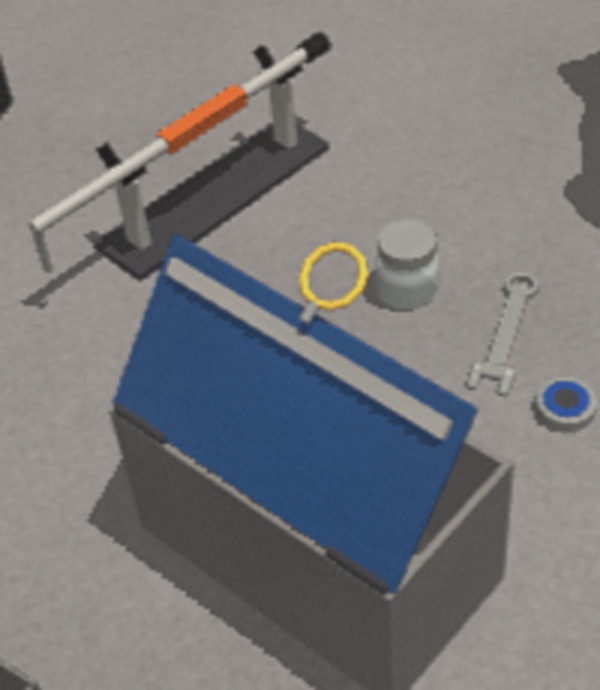

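View pics/tz.png

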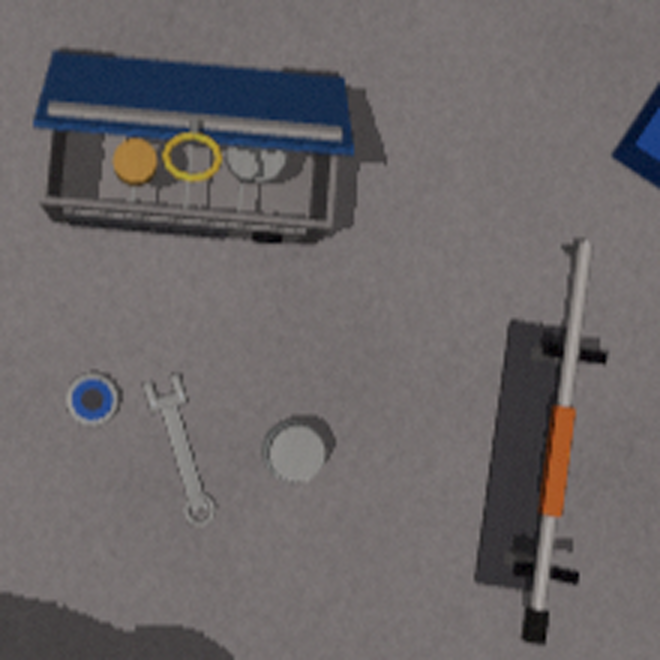

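```bash
python3 - <<'E'
from h import *
t=grab("top");s=grab("scene")
o=np.array([220,120])
a=onz(t,np.array([584,243])/3+o,.1);b=onz(t,np.array([537,612])/3+o,.1)
print("pole",a,b,np.degrees(np.arctan2(*(a-b)[[1,0]])),np.linalg.norm(a-b))
mt=mask(t,(3,150,120),(15,255,255),(380,190,430,340))
p=cv2.fitLine(cv2.findNonZero(mt),cv2.DIST_L2,0,.01,.01).ravel()
c=p[2:];a=onz(t,c-p[:2]*18,.1);b=onz(t,c+p[:2]*18,.1);print("grip",a,b,np.degrees(np.arctan2(*(a-b)[[1,0]])))
e=[onz(t,np.array(q)/3+o,.256) for q in((37,125),(352,150))]
print("flap front",e,np.degrees(np.arctan2(-(e[0]-e[1])[0],(e[0]-e[1])[1])))
e=[onz(t,np.array(q)/3+o,.15) for q in((43,206),(327,233))]
print("dryer front rim",e,np.degrees(np.arctan2(-(e[0]-e[1])[0],(e[0]-e[1])[1])))
# tool yaw
from scipy.spatial.transform import Rotation as R
st=manip.state();m=R.from_quat(st["tool_rot"]).as_matrix();print(m.round(3))
for q in((297,452),):print("jar",onz(t,np.array(q)/3+o,.065))
E
```

```text
pole [ 0.63000306 -0.38051257  0.1       ] [ 0.29516989 -0.32213702  0.1       ] -9.889671308606571 0.3398837384334467
grip [ 0.38320104 -0.33855322  0.1       ] [ 0.48002269 -0.35562961  0.1       ] 169.99763206801416
flap front [array([0.72087514, 0.10951532, 0.256     ]), array([ 0.69514411, -0.14449602,  0.256     ])] -5.784257968077071
dryer front rim [array([0.66882652, 0.11462481, 0.15      ]), array([ 0.63930115, -0.1359699 ,  0.15      ])] -6.719679531435913
[[-0.912  0.41  -0.   ]
 [ 0.41   0.912 -0.001]
 [ 0.    -0.001 -1.   ]]
jar [ 0.44247162 -0.11230695  0.065     ]
```

Emit:
arm_command(motion="0 0.022 -0.041 0.005 -10; 0 0.045 -0.083 0.01 -20; 0 0.067 -0.124 0.015 -30; 0 0.089 -0.166 0.02 -40; 0 0.112 -0.207 0.025 -50; 0 0.134 -0.249 0.03 -60; 0 0.156 -0.29 0.03 -70; 0 0.178 -0.332 0.03 -80; 0 0.2 -0.373 0.03 -90; 0 0.223 -0.415 0.03 -100", grip_force=40)

```text
time_s: 1.55
tool_pos: [0.5003, 0.1992, 0.2524]
tool_rot: [0.885, 0.465, 0.0, -0.0]
ft_force: [-0.0, 0.3, -0.1]
grip_width: 0.998
```

Emit:
arm_command(motion="0 -0.007 -0.055 0 -7; 0 -0.014 -0.109 0 -14; 0 -0.021 -0.164 0 -21; 0 -0.028 -0.218 0 -28; 0 -0.035 -0.273 0 -35; 0 -0.042 -0.327 0 -42; 0 -0.049 -0.382 0 -49; 0 -0.056 -0.437 0 -56; 0 -0.063 -0.491 0 -61; 0 -0.07 -0.546 0 -65.3")

```text
time_s: 2.8
tool_pos: [0.4303, -0.3481, 0.2526]
tool_rot: [0.996, -0.086, 0.001, -0.0]
ft_force: [0.8, 0.2, 0.3]
grip_width: 1.001
```

Emit:
arm_command(motion="0 0 0 0 0; 0 0 0 0 0")

```text
time_s: 3.05
tool_pos: [0.4304, -0.3476, 0.2524]
tool_rot: [0.996, -0.086, 0.001, -0.001]
ft_force: [0.9, 0.8, 0.0]
grip_width: 0.997
```

```bash
python3 - <<'E'
from h import *
t=grab("top");s=grab("scene",'1')
big(t,(320,160,490,350),4,"pics/tz1.png")
st=manip.state();print(st["tool_pos"],st["tool_rot"],st["qpos"])
q=st["tool_rot"];print(np.degrees(2*np.arctan2(q[1],q[0])))
E
```

```text
[ 0.43106978 -0.34640274  0.25238251] [ 9.96386047e-01 -8.49289049e-02  8.11852056e-04 -1.12603714e-03] [-0.11236243  0.32358088  0.91215034  1.82656701 -0.28498288  1.12888289
 -0.84234133]
-9.743882685803005
```

View pics/scene1.png

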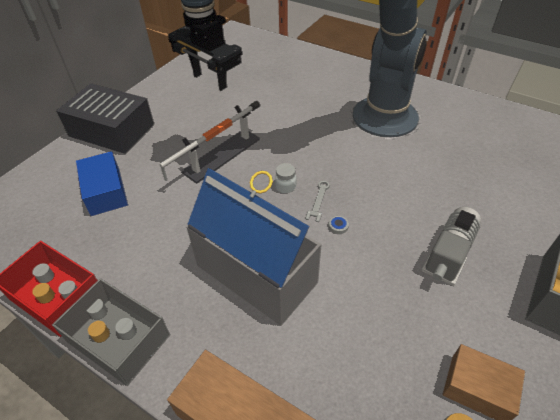

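Emit:
arm_command(motion="0 0 0 -0.03 0; 0 0 0 -0.07 0; 0 0 0 -0.11 0; 0 0 0 -0.15 0; 0 0 0 -0.165 0; 0 0 0 -0.171 0; 0 0 0 -0.171 0; 0.5 0 0 -0.171 0; 1 0 0 -0.171 0; 1 0 0 -0.171 0", grip_force=50)

```text
time_s: 4.4
tool_pos: [0.4313, -0.3465, 0.0818]
tool_rot: [0.996, -0.085, 0.001, -0.001]
ft_force: [0.7, 0.5, 0.7]
grip_width: 0.743
```

Emit:
arm_command(motion="1 0 0 0 0; 1 0 0 0 0; 1 0 0 0 0; 1 0 0 0 0")

```text
time_s: 4.9
tool_pos: [0.4313, -0.3466, 0.0818]
tool_rot: [0.996, -0.085, 0.001, -0.001]
ft_force: [0.2, 0.4, 0.4]
grip_width: 0.285
```

Emit:
arm_command(motion="1 0 0 0 0; 1 0 0 0 0; 1 0 0 0 0; 1 0 0 0 0")

```text
time_s: 5.4
tool_pos: [0.4316, -0.3447, 0.0816]
tool_rot: [0.996, -0.085, 0.001, -0.003]
ft_force: [-0.3, 6.5, 2.9]
grip_width: 0.201
```

```bash
python3 - <<'E'
from h import *
st=manip.state();print({k:np.round(v,4) for k,v in st.items()})
E
```

```text
{'time_s': np.float64(5.4), 'qpos': array([ 0.0391,  0.5376,  0.7531,  1.9909, -0.5123,  0.8108, -0.6531]), 'joint_vel': array([ 0.0012, -0.0004,  0.0006,  0.0013, -0.0024,  0.0001,  0.0003]), 'effort': array([  2.3497, -38.3497,  10.7273, -17.1905,   0.6799,  -1.3462,
         0.1292]), 'tool_pos': array([ 0.4316, -0.3447,  0.0816]), 'tool_rot': array([ 9.964e-01, -8.460e-02,  9.000e-04, -2.700e-03]), 'ft_force': array([-0.2652,  6.5051,  2.8664]), 'wrist_torque': array([ 1.149 ,  0.1029, -0.1245]), 'grip_width': np.float64(0.2011)}
```

Emit:
arm_command(motion="1 0 0 0.01 0; 1 0 0 0.03 0; 1 0 0 0.06 0; 1 0 0 0.1 0; 1 0 0 0.14 0; 1 0 0 0.18 0; 1 0 0 0.22 0; 1 0 0 0.255 0; 1 0 0 0.274 0; 1 0 0 0.274 0")

```text
time_s: 6.65
tool_pos: [0.4313, -0.3462, 0.3579]
tool_rot: [0.996, -0.085, 0.003, -0.002]
ft_force: [-0.1, -0.9, -3.5]
grip_width: 0.203
```

```bash
python3 - <<'E'
from h import *
st=manip.state();print({k:np.round(v,4) for k,v in st.items()})
t=grab("top","2");s=grab("scene",'2')
E
```

```text
{'time_s': np.float64(6.65), 'qpos': array([-0.1758,  0.2328,  0.9638,  1.6725, -0.2026,  1.3369, -0.9194]), 'joint_vel': array([ 0.006 ,  0.0283, -0.0227,  0.0559, -0.0098, -0.0089,  0.0059]), 'effort': array([-2.10500e-01, -2.81717e+01,  5.29600e+00, -2.66201e+01,
       -5.36000e-02,  6.32000e-02, -2.70000e-02]), 'tool_pos': array([ 0.4313, -0.3462,  0.3579]), 'tool_rot': array([ 0.9963, -0.0853,  0.003 , -0.0017]), 'ft_force': array([-0.1288, -0.8501, -3.5314]), 'wrist_torque': array([-0.0562,  0.1411, -0.0063]), 'grip_width': np.float64(0.2035)}
```

View pics/scene2.png

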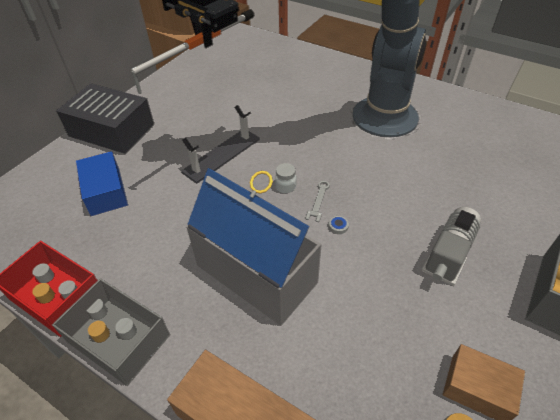

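View pics/top2.png

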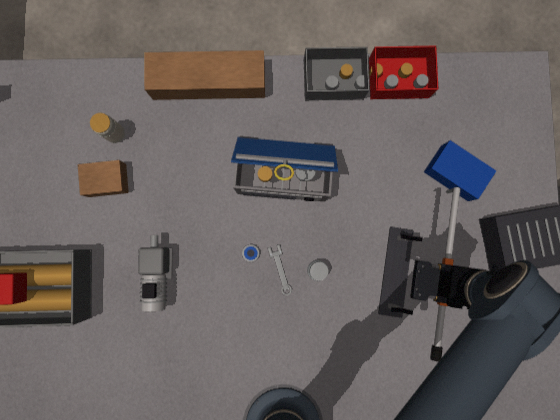

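Emit:
arm_command(motion="1 0.003 0.01 0 2; 1 0.008 0.03 0 6; 1 0.013 0.05 0 11; 1 0.018 0.075 0 17; 1 0.023 0.1 0 23; 1 0.03 0.125 0 29; 1 0.035 0.145 0 35; 1 0.04 0.165 0 40; 1 0.045 0.184 0 45; 1 0.045 0.184 0 45")

```text
time_s: 8.0
tool_pos: [0.4764, -0.1585, 0.3552]
tool_rot: [0.952, 0.305, -0.0, -0.003]
ft_force: [0.5, -0.7, -3.2]
grip_width: 0.198
```

Emit:
arm_command(motion="1 0 0 0 0; 1 0 0 0 0")

```text
time_s: 8.25
tool_pos: [0.4762, -0.1592, 0.3553]
tool_rot: [0.953, 0.304, -0.0, -0.003]
ft_force: [-0.5, -0.3, -2.8]
grip_width: 0.2
```

```bash
python3 - <<'E'
from h import *
st=manip.state();print({k:np.round(v,4) for k,v in st.items()})
t=grab("top","3");s=grab("scene",'3')
big(s,(180,80,320,220),5,"pics/sz3.png")
big(t,(240,120,380,260),5,"pics/tz3.png")
E
```

```text
{'time_s': np.float64(8.25), 'qpos': array([-0.4372,  0.0849,  0.7439,  1.7704, -0.0641,  1.3133, -0.6307]), 'joint_vel': array([ 0.0039,  0.0009,  0.    , -0.0009,  0.0028, -0.0014,  0.0013]), 'effort': array([-1.95400e-01, -2.33128e+01,  1.45920e+00, -2.59930e+01,
       -7.19000e-02,  2.74000e-02, -6.00000e-04]), 'tool_pos': array([ 0.4762, -0.1592,  0.3553]), 'tool_rot': array([ 9.525e-01,  3.044e-01, -4.000e-04, -3.000e-03]), 'ft_force': array([-0.5126, -0.261 , -2.8365]), 'wrist_torque': array([-0.0379,  0.1184,  0.0034]), 'grip_width': np.float64(0.1996)}
```

View pics/sz3.png

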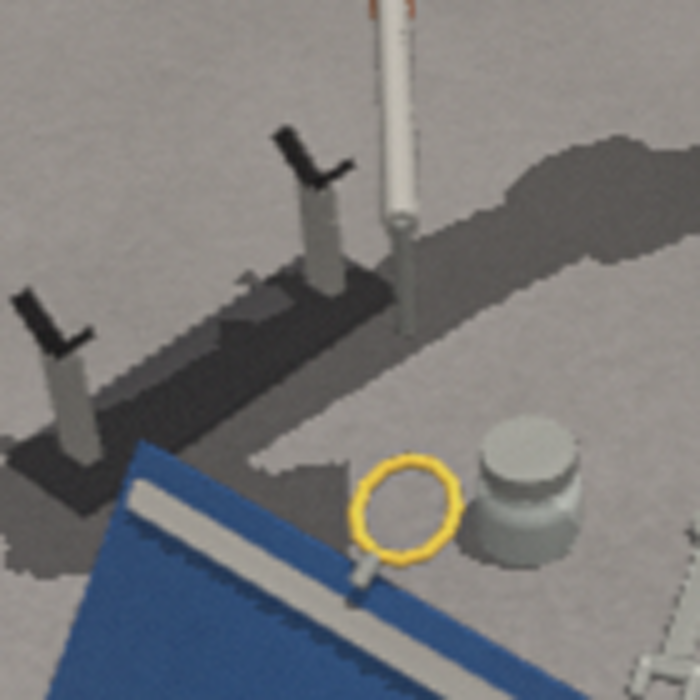

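View pics/tz3.png

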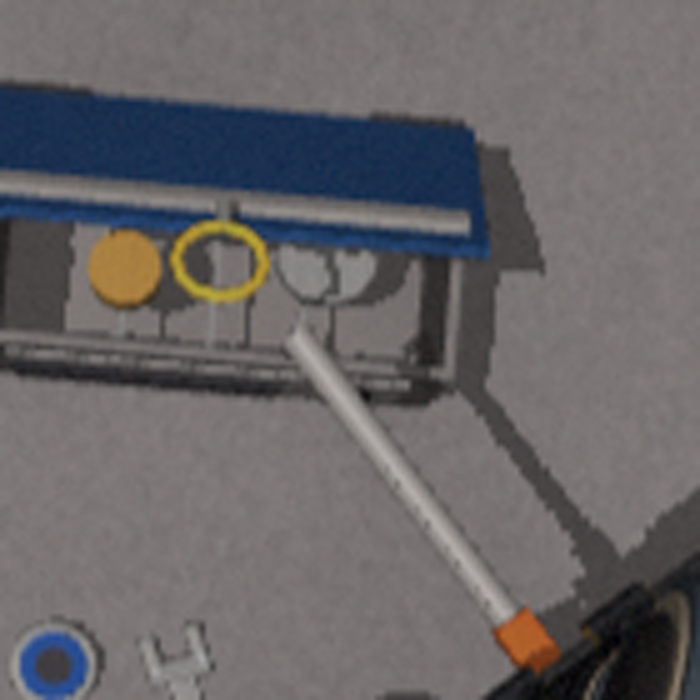

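```bash
python3 - <<'E'
from h import *
t=grab("top");s=grab("scene")
e=tri(s,np.array([401,219])/5+[180,80],t,np.array([299,336])/5+[240,120]);print("end",e)
z=.3743
print(onz(t,np.array([299,336])/5+[240,120],z),onz(s,np.array([401,219])/5+[180,80],z))
tip=onz(s,np.array([406,333])/5+[180,80],z-.055);print("tip",tip)
tp=np.array([.4762,-.1592]);a=np.radians(35.4);print("pred",tp+.2*np.array([np.cos(a),np.sin(a)]))
ms=mask(s,(22,100,100),(35,255,255),(235,160,285,210));mt=mask(t,(22,100,100),(35,255,255),(265,155,305,190))
es,et=[cv2.fitEllipse(cv2.convexHull(cv2.findNonZero(m)))[0] for m in(ms,mt)]
print("eye",tri(s,es,t,et))
E
```

```text
end (array([ 0.63898094, -0.04343892,  0.37452355]), [array([-0.7, -0.1]), array([-0.5,  0.3])])
[ 0.63963571 -0.0444991   0.3743    ] [ 0.63826366 -0.04245812  0.3743    ]
tip [ 0.63933928 -0.04272719  0.3193    ]
pred [ 0.63922556 -0.04334377]
eye (array([ 0.68903134, -0.01300218,  0.28107822]), [array([-0.1, -0. ]), array([-0.,  0.])])
```

Emit:
arm_command(motion="1 0.015 0.009 0 0; 1 0.032 0.02 0 0; 1 0.045 0.027 0 0; 1 0.05 0.03 0 0; 1 0.05 0.03 0 0; 1 0.05 0.03 -0.015 0; 1 0.05 0.03 -0.03 0; 1 0.05 0.03 -0.045 0; 1 0.05 0.03 -0.058 0; 1 0.05 0.03 -0.063 0")

```text
time_s: 9.7
tool_pos: [0.5258, -0.1289, 0.2911]
tool_rot: [0.952, 0.305, -0.001, -0.003]
ft_force: [-0.6, -0.5, -1.1]
grip_width: 0.202
```

Emit:
arm_command(motion="1 0 0 0 0; 1 0 0 0 0")

```text
time_s: 9.95
tool_pos: [0.5261, -0.129, 0.2914]
tool_rot: [0.953, 0.305, -0.001, -0.003]
ft_force: [-0.4, -0.5, -2.4]
grip_width: 0.203
```

```bash
python3 - <<'E'
from h import *
st=manip.state();print({k:np.round(v,4) for k,v in st.items()})
t=grab("top","4");s=grab("scene",'4')
big(s,(180,80,320,220),5,"pics/sz4.png")
big(t,(240,120,380,260),5,"pics/tz4.png")
E
```

```text
{'time_s': np.float64(9.95), 'qpos': array([-0.4289,  0.2233,  0.7182,  1.7881, -0.1622,  1.1935, -0.6142]), 'joint_vel': array([-0.0014, -0.0042,  0.0015, -0.0036,  0.0019, -0.0004,  0.0008]), 'effort': array([-5.30000e-03, -3.06122e+01,  3.98140e+00, -2.45052e+01,
       -5.11000e-02,  3.69000e-02,  1.00000e-03]), 'tool_pos': array([ 0.5261, -0.129 ,  0.2914]), 'tool_rot': array([ 9.525e-01,  3.045e-01, -8.000e-04, -3.200e-03]), 'ft_force': array([-0.3584, -0.5185, -2.4202]), 'wrist_torque': array([-0.0558,  0.0611, -0.016 ]), 'grip_width': np.float64(0.203)}
```

View pics/sz4.png

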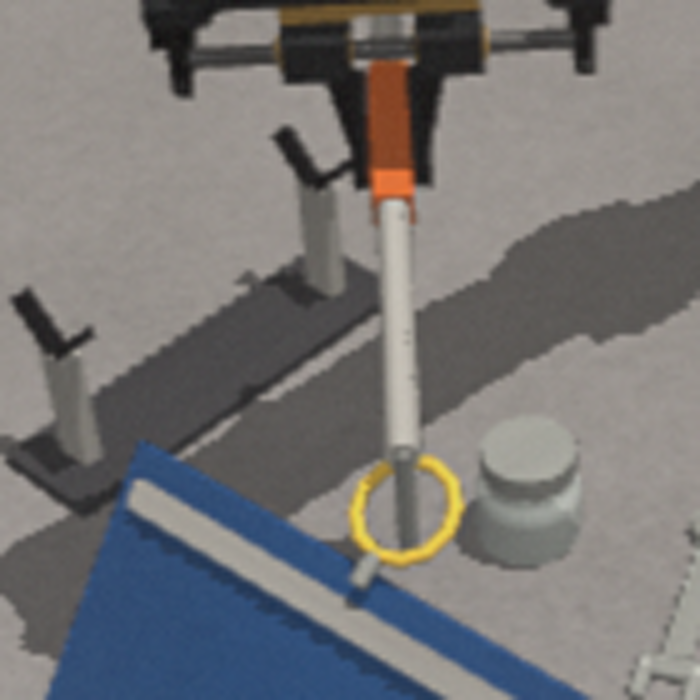

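View pics/tz4.png

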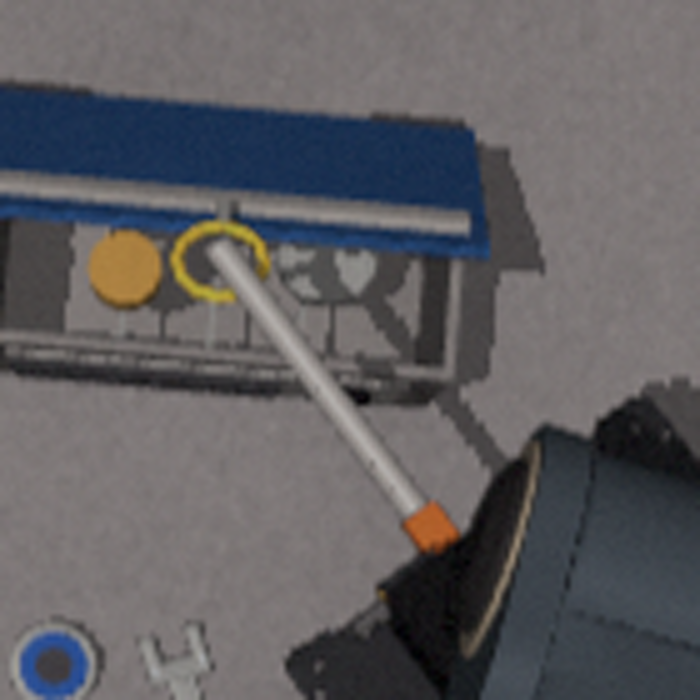

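Emit:
arm_command(motion="1 -0.006 0.001 0 0; 1 -0.012 0.001 0 0; 1 -0.018 0.002 -0.005 0; 1 -0.024 0.003 -0.01 0; 1 -0.03 0.003 -0.016 0; 1 -0.035 0.004 -0.022 0; 1 -0.04 0.004 -0.029 0; 1 -0.045 0.005 -0.036 0; 1 -0.049 0.005 -0.043 0; 1 -0.053 0.006 -0.05 0")

```text
time_s: 11.3
tool_pos: [0.4728, -0.123, 0.2411]
tool_rot: [0.953, 0.304, -0.001, -0.003]
ft_force: [0.8, -0.3, -1.0]
grip_width: 0.201
```

```bash
cat > eye.py <<'E'
from h import *
import sys
def run(tag):
    st=manip.state();print({k:np.round(st[k],4) for k in("time_s","tool_pos","tool_rot","ft_force","wrist_torque","grip_width")})
    t=grab("top",tag);s=grab("scene",tag)
    big(s,(180,80,320,220),4,"pics/sz%s.png"%tag)
    big(t,(240,120,380,260),4,"pics/tz%s.png"%tag)
    im=np.hstack([cv2.imread("pics/sz%s.png"%tag)[:,:400],cv2.imread("pics/tz%s.png"%tag)[:,:400]]);cv2.imwrite("pics/c%s.png"%tag,im)
    try:
        ms=mask(s,(22,100,100),(35,255,255),(235,120,285,210));mt=mask(t,(25,100,100),(35,255,255),(265,155,305,210))
        es,et=[cv2.fitEllipse(cv2.convexHull(cv2.findNonZero(m)))[0] for m in(ms,mt)]
        e=tri(s,es,t,et);print("eye",e)
    except Exception as ex: print(ex)
run(sys.argv[1])
E
python3 eye.py 5
```

```text
{'time_s': np.float64(11.3), 'tool_pos': array([ 0.4728, -0.123 ,  0.2411]), 'tool_rot': array([ 9.525e-01,  3.045e-01, -7.000e-04, -3.200e-03]), 'ft_force': array([ 0.83  , -0.3099, -0.984 ]), 'wrist_torque': array([-0.1614, -0.0416, -0.1894]), 'grip_width': np.float64(0.2012)}
eye (array([ 0.65055372, -0.00838315,  0.23641931]), [array([-0.2, -0. ]), array([-0.2,  0.1])])
```

View pics/c5.png

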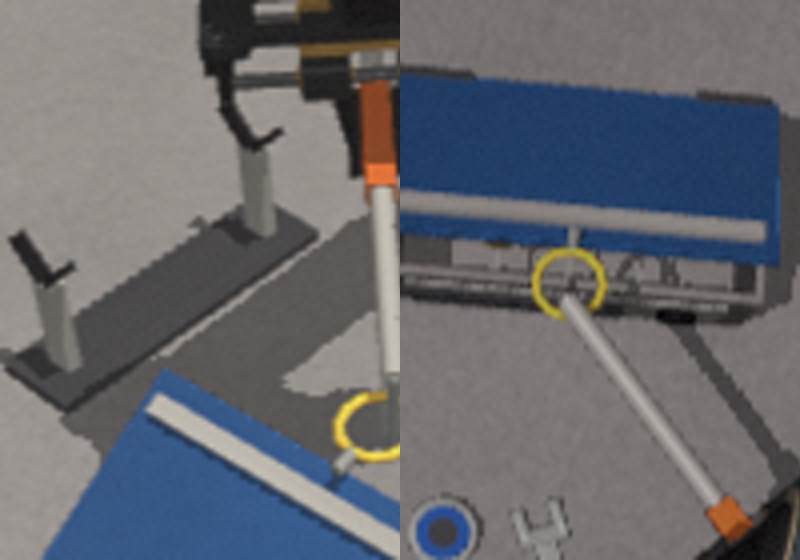

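Emit:
arm_command(motion="1 -0.004 0 -0.007 0; 1 -0.008 0.001 -0.015 0; 1 -0.011 0.001 -0.023 0; 1 -0.013 0.001 -0.031 0; 1 -0.015 0.002 -0.038 0; 1 -0.016 0.002 -0.045 0; 1 -0.017 0.002 -0.051 0; 1 -0.018 0.002 -0.056 0; 1 -0.018 0.002 -0.061 0; 1 -0.018 0.002 -0.066 0")

```text
time_s: 12.65
tool_pos: [0.454, -0.1208, 0.1743]
tool_rot: [0.952, 0.305, -0.002, -0.004]
ft_force: [0.6, 0.4, -1.1]
grip_width: 0.202
```

```bash
sed -i 's/\[:,:400\],cv2/[:,100:500],cv2/' eye.py; python3 eye.py 6
```

```text
{'time_s': np.float64(12.65), 'tool_pos': array([ 0.454 , -0.1208,  0.1743]), 'tool_rot': array([ 0.9525,  0.3046, -0.0017, -0.0037]), 'ft_force': array([ 0.6475,  0.3618, -1.1036]), 'wrist_torque': array([-0.0991,  0.0082, -0.0268]), 'grip_width': np.float64(0.2024)}
eye (array([ 0.63247589, -0.00810576,  0.18801409]), [array([1.1, 0.1]), array([ 0.8, -0.5])])
```

View pics/c6.png

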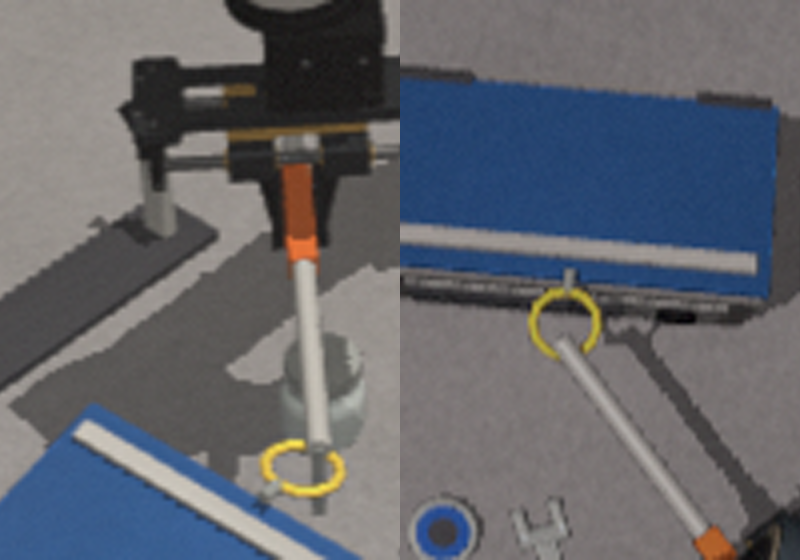

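Emit:
arm_command(motion="1 0.004 0 0 0; 1 0.009 -0.001 0 0; 1 0.009 -0.001 0 0; 1 0.009 -0.001 -0.005 0; 1 0.009 -0.001 -0.01 0; 1 0.009 -0.001 -0.015 0; 1 0.009 -0.001 -0.015 0")

```text
time_s: 13.62
tool_pos: [0.4624, -0.1216, 0.1586]
tool_rot: [0.953, 0.304, -0.003, -0.004]
ft_force: [0.4, -0.1, -2.5]
grip_width: 0.199
```

```bash
python3 eye.py 7
```

```text
{'time_s': np.float64(13.625), 'tool_pos': array([ 0.4624, -0.1216,  0.1586]), 'tool_rot': array([ 0.9525,  0.3045, -0.0026, -0.004 ]), 'ft_force': array([ 0.3701, -0.1343, -2.4566]), 'wrist_torque': array([-0.051 ,  0.0862, -0.0124]), 'grip_width': np.float64(0.1987)}
eye (array([ 0.6305403 , -0.00875559,  0.17260392]), [array([1.3, 0.1]), array([ 0.9, -0.6])])
```

View pics/c7.png

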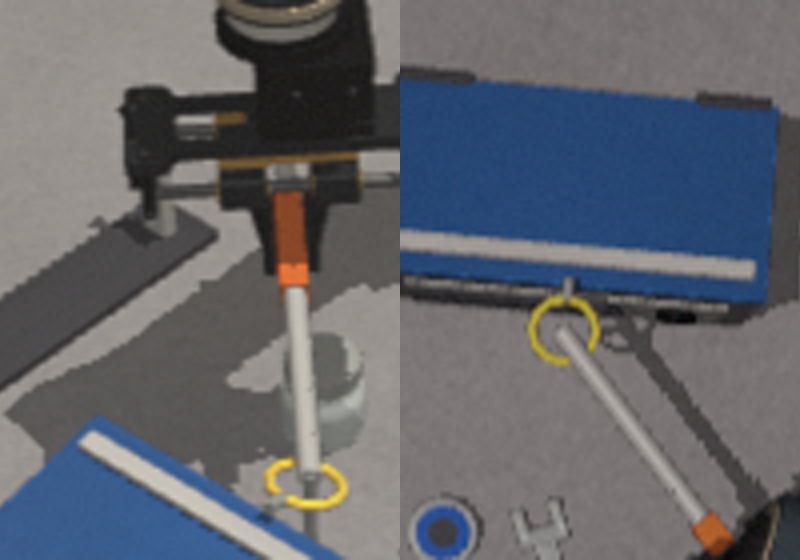

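Emit:
arm_command(motion="1 0 0 -0.005 0; 1 0 0 -0.01 0; 1 0 0 -0.014 0; 1 0 0 -0.018 0; 1 0 0 -0.018 0; 1 0 0 -0.018 0")

```text
time_s: 14.48
tool_pos: [0.4628, -0.1218, 0.141]
tool_rot: [0.953, 0.304, -0.002, -0.004]
ft_force: [0.0, 0.3, -1.4]
grip_width: 0.197
```

```bash
python3 eye.py 8
```

```text
{'time_s': np.float64(14.475), 'tool_pos': array([ 0.4628, -0.1218,  0.141 ]), 'tool_rot': array([ 0.9525,  0.3044, -0.0022, -0.0037]), 'ft_force': array([ 0.0033,  0.321 , -1.397 ]), 'wrist_torque': array([-0.0706,  0.0555,  0.0215]), 'grip_width': np.float64(0.1969)}
eye (array([ 0.62850412, -0.00806112,  0.15896599]), [array([1. , 0.1]), array([ 0.7, -0.4])])
```

View pics/c8.png

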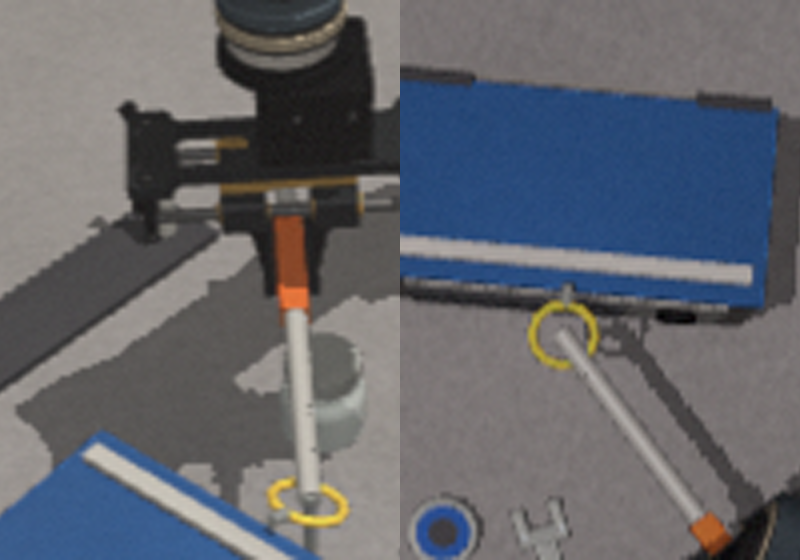

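View pics/scene8.png

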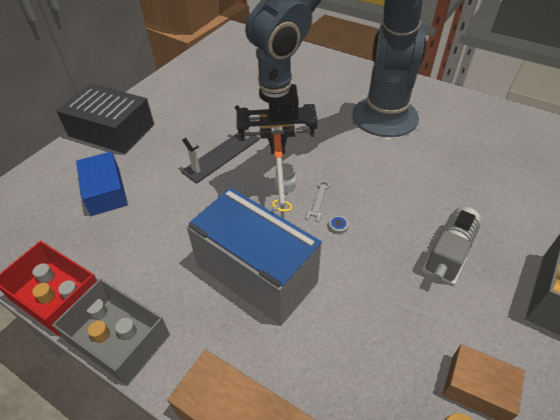

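Emit:
arm_command(motion="1 0 0 -0.004 0; 1 0 0 -0.008 0; 1 0 0 -0.008 0; 1 0 0 -0.008 0")

```text
time_s: 15.08
tool_pos: [0.4632, -0.1219, 0.1333]
tool_rot: [0.953, 0.304, -0.002, -0.004]
ft_force: [0.4, -0.5, -0.8]
grip_width: 0.202
```

```bash
python3 eye.py 9
```

```text
{'time_s': np.float64(15.075), 'tool_pos': array([ 0.4632, -0.1219,  0.1333]), 'tool_rot': array([ 0.9525,  0.3044, -0.0018, -0.0035]), 'ft_force': array([ 0.4394, -0.4944, -0.7746]), 'wrist_torque': array([ 0.163 , -0.202 ,  0.0291]), 'grip_width': np.float64(0.2019)}
eye (array([ 0.62899368, -0.00875256,  0.15756267]), [array([1.5, 0.1]), array([ 1.1, -0.7])])
```

Emit:
arm_command(motion="1 0 0 -0.003 0; 1 0 0 -0.003 0; 1 0 0 -0.003 0")

```text
time_s: 15.55
tool_pos: [0.4632, -0.1219, 0.1303]
tool_rot: [0.953, 0.304, -0.002, -0.003]
ft_force: [-0.1, -0.5, 0.6]
grip_width: 0.2
```

```bash
python3 eye.py 10
```

```text
{'time_s': np.float64(15.55), 'tool_pos': array([ 0.4632, -0.1219,  0.1303]), 'tool_rot': array([ 0.9526,  0.3044, -0.0018, -0.0035]), 'ft_force': array([-0.0635, -0.5169,  0.5812]), 'wrist_torque': array([ 0.0445, -0.2571, -0.0531]), 'grip_width': np.float64(0.2003)}
eye (array([ 0.6290688 , -0.00892134,  0.15744106]), [array([1.6, 0.1]), array([ 1.1, -0.7])])
```

View pics/c10.png

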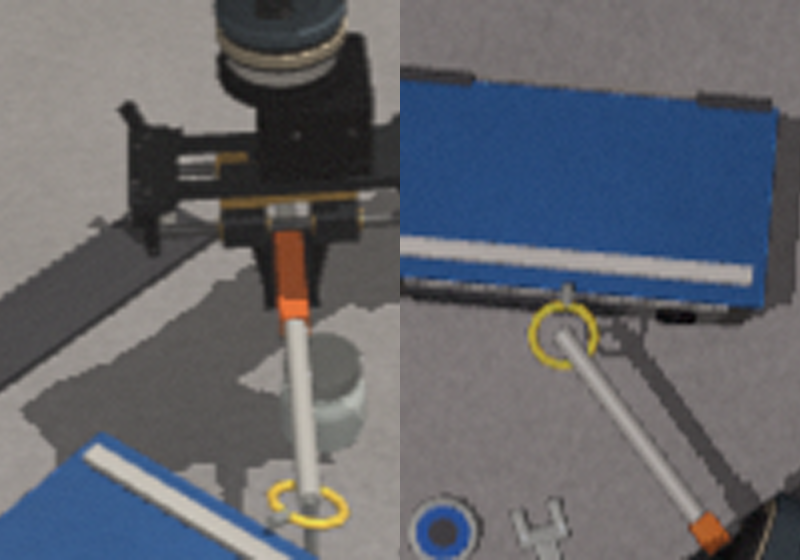

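Emit:
arm_command(motion="1 0 0 0.005 0; 1 0 0 0.015 0; 1 0 0 0.03 0; 1 0 0 0.045 0; 1 0 0 0.065 0; 1 0 0 0.09 0; 1 0 0 0.12 0; 1 0 0 0.15 0; 1 0 0 0.15 0")

```text
time_s: 16.77
tool_pos: [0.4645, -0.1225, 0.283]
tool_rot: [0.953, 0.304, 0.001, -0.003]
ft_force: [-0.0, 1.2, -2.0]
grip_width: 0.199
```

```bash
python3 eye.py 11
```

```text
{'time_s': np.float64(16.775), 'tool_pos': array([ 0.4645, -0.1225,  0.283 ]), 'tool_rot': array([ 0.9526,  0.3044,  0.0011, -0.0028]), 'ft_force': array([-0.0194,  1.2   , -2.0373]), 'wrist_torque': array([-0.0649,  0.0869,  0.0331]), 'grip_width': np.float64(0.1993)}
eye (array([ 0.62704272, -0.0069444 ,  0.1581495 ]), [array([2.3, 0.1]), array([ 1.6, -1. ])])
```

View pics/scene11.png

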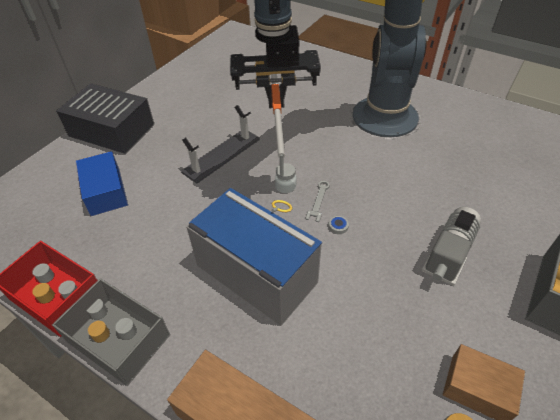

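View pics/c11.png

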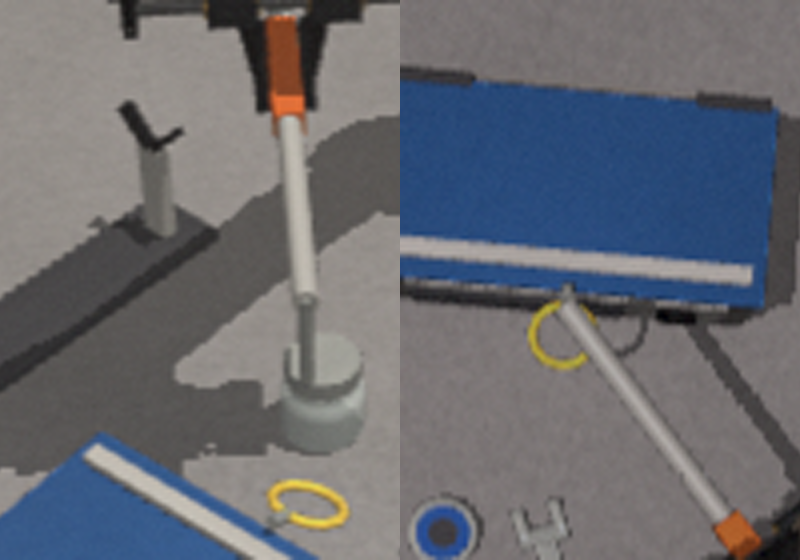

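```bash
python3 - <<'E'
from h import *
t=grab("top");s=grab("scene")
print(tri(s,[281.2,154.6],t,[281.4,196.8]))
ms=mask(s,(22,100,100),(35,255,255),(255,160,305,220));e=cv2.fitEllipse(cv2.convexHull(cv2.findNonZero(ms)));print(e,onz(s,e[0],.153))
print(proj(s,[.627,-.006,.153]))
a=np.radians(35.44);st=manip.state();print(st["tool_pos"],st["tool_pos"][:2]+.2*np.array([np.cos(a),np.sin(a)]))
E
```

```text
(array([ 0.62685458, -0.00528207,  0.30600844]), [array([-0.4, -0. ]), array([-0.3,  0.2])])
((281.3754577636719, 205.52008056640625), (11.025984764099121, 20.170120239257812), 104.3348617553711) [ 0.62572249 -0.00714142  0.153     ]
[281.50721991 206.07744924]
[ 0.46227566 -0.12169668  0.27932546] [ 0.6252203  -0.00572666]
```

Emit:
arm_command(motion="1 -0.002 -0.012 0 -3; 1 -0.005 -0.035 0 -8; 1 -0.008 -0.06 0 -13; 1 -0.012 -0.085 0 -18; 1 -0.016 -0.11 0 -23; 1 -0.02 -0.135 0 -28; 1 -0.023 -0.16 0 -33; 1 -0.026 -0.185 0 -38; 1 -0.029 -0.21 0 -42; 1 -0.031 -0.223 0 -45.2")

```text
time_s: 18.23
tool_pos: [0.4303, -0.347, 0.2793]
tool_rot: [0.996, -0.088, -0.001, -0.004]
ft_force: [0.1, 0.1, -1.5]
grip_width: 0.203
```

Emit:
arm_command(motion="1 0 0 0 0; 1 0 0 0 0; 1 0 0 0 0")

```text
time_s: 18.6
tool_pos: [0.4308, -0.346, 0.2792]
tool_rot: [0.996, -0.088, -0.001, -0.005]
ft_force: [0.3, 1.0, -1.9]
grip_width: 0.201
```

```bash
python3 - <<'E'
from h import *
st=manip.state();print(st["tool_pos"],st["tool_rot"],st["ft_force"])
q=st["tool_rot"];print(np.degrees(2*np.arctan2(q[1],q[0])))
t=grab("top","12");s=grab("scene","12")
big(s,(130,50,290,200),5,"pics/sz12.png")
E
```

```text
[ 0.43077721 -0.34599902  0.27923778] [ 0.99615098 -0.08752386 -0.00120106 -0.0046206 ] [ 0.25286785  1.04615447 -1.93957391]
-10.04245924717379
```

View pics/sz12.png

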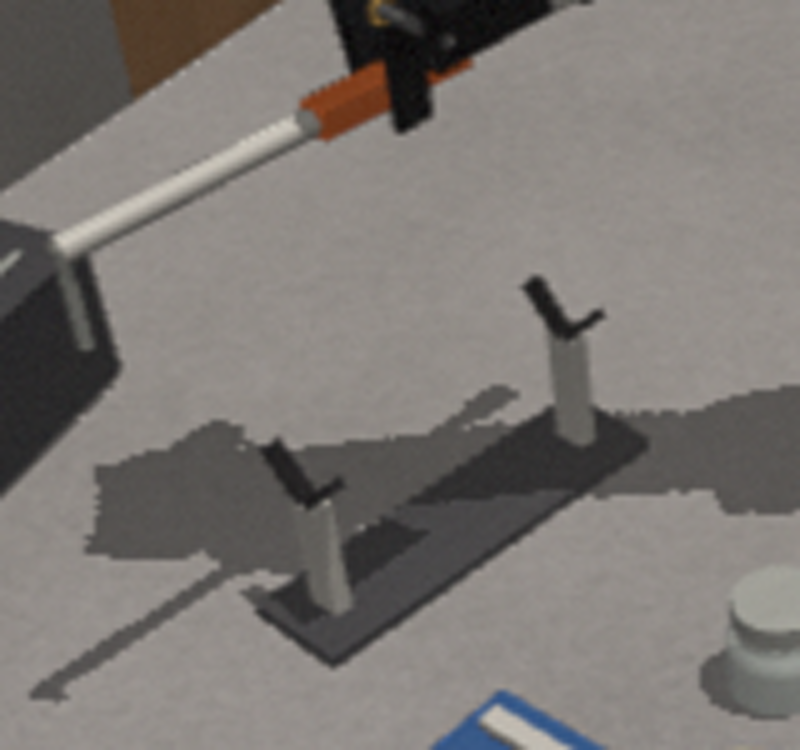

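Emit:
arm_command(motion="1 0.001 0.001 -0.03 0.2; 1 0.001 0.001 -0.07 0.2; 1 0.001 0.001 -0.11 0.2; 1 0.001 0.001 -0.15 0.2; 1 0.001 0.001 -0.17 0.2; 1 0.001 0.001 -0.18 0.2; 1 0.001 0.001 -0.187 0.2; 1 0.001 0.001 -0.192 0.2; 1 0.001 0.001 -0.195 0.2; 1 0.001 0.001 -0.195 0.2")

```text
time_s: 19.95
tool_pos: [0.4319, -0.3452, 0.0846]
tool_rot: [0.996, -0.086, -0.001, -0.005]
ft_force: [-0.5, 1.0, -1.7]
grip_width: 0.2
```

```bash
python3 - <<'E'
from h import *
st=manip.state();print(st["tool_pos"],st["tool_rot"],st["ft_force"],st["wrist_torque"])
s=grab("scene","13")
big(s,(130,50,290,200),5,"pics/sz13.png")
E
```

```text
[ 0.43194278 -0.34521949  0.08461221] [ 9.96295330e-01 -8.58747692e-02 -8.68595871e-04 -4.51494765e-03] [-0.51361759  0.99265272 -1.6858302 ] [ 0.02459653  0.16586627 -0.04394424]
```

View pics/sz13.png

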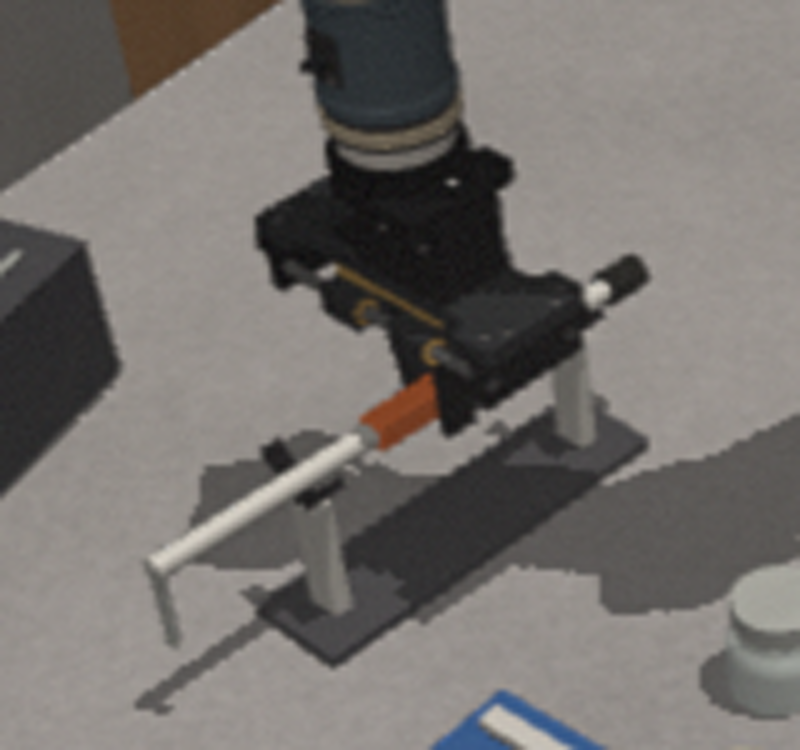

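Emit:
arm_command(motion="1 0 0 -0.002 0; 1 0 0 -0.003 0; 1 0 0 -0.003 0; 1 0 0 -0.003 0")

```text
time_s: 20.5
tool_pos: [0.4321, -0.3452, 0.0821]
tool_rot: [0.996, -0.086, -0.001, -0.005]
ft_force: [0.0, 2.0, 6.4]
grip_width: 0.199
```

Emit:
arm_command(motion="0.7 0 0 0 0; 0.6 0 0 0 0; 0.5 0 0 0 0; 0.4 0 0 0 0; 0.2 0 0 0 0; 0 0 0 0 0; 0 0 0 0 0; 0 0 0 0 0; 0 0 0 0 0; 0 0 0 0 0", grip_force=5)

```text
time_s: 21.75
tool_pos: [0.4321, -0.3452, 0.0821]
tool_rot: [0.996, -0.086, -0.001, -0.005]
ft_force: [0.3, -0.5, 0.1]
grip_width: 0.995
```

```bash
python3 - <<'E'
from h import *
st=manip.state();print(st["tool_pos"],st["grip_width"],st["ft_force"],st["wrist_torque"])
s=grab("scene","14")
big(s,(130,50,290,200),5,"pics/sz14.png")
E
```

```text
[ 0.43210008 -0.34522801  0.08205425] 0.9954112486994161 [ 0.30532658 -0.49222694  0.08296859] [-0.02218633  0.1410395  -0.01403243]
```

View pics/sz14.png

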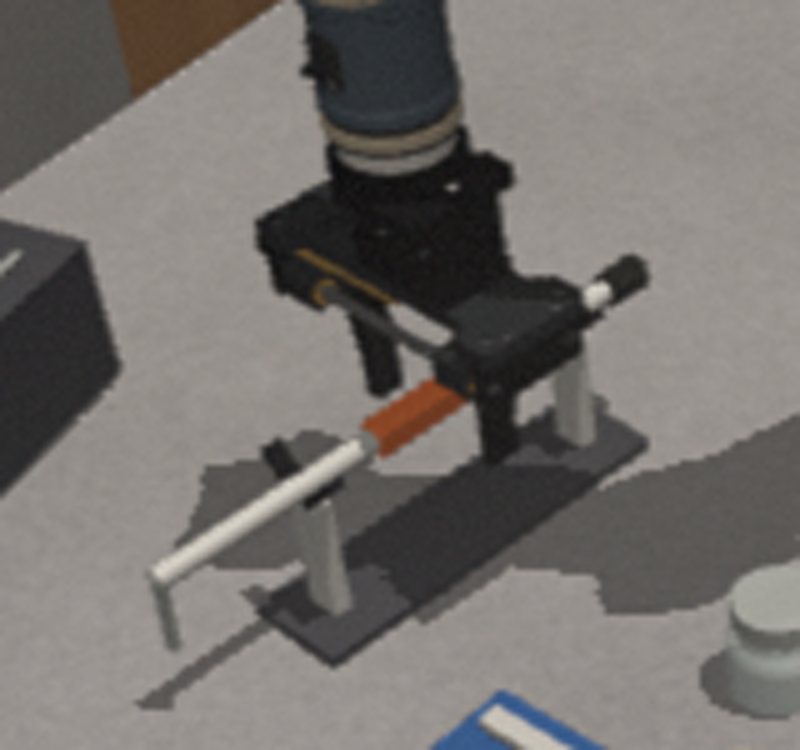

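The pole has settled into both forks (hook end at about (157,577) in the crop) and the fingers are clear of it, so I'm raising the gripper.

Emit:
arm_command(motion="0 0 0 0.015 0; 0 0 0 0.04 0; 0 0 0 0.08 0; 0 0 0 0.12 0; 0 0 0 0.16 0; 0 0 0 0.2 0; 0 -0.01 -0.05 0.22 0; 0 -0.01 -0.1 0.22 0; 0 -0.01 -0.14 0.22 0; 0 -0.01 -0.14 0.22 0")

```text
time_s: 23.05
tool_pos: [0.4199, -0.4883, 0.3028]
tool_rot: [0.996, -0.088, -0.001, -0.003]
ft_force: [-0.3, 0.7, -0.6]
grip_width: 1.001
```

```bash
python3 - <<'E'
from h import *
st=manip.state();print(st["tool_pos"],st["grip_width"],st["ft_force"])
s0=np.load("pics/scene0.npy");t0=np.load("pics/top0.npy")
s=grab("scene","15");t=grab("top","15")
ms=mask(s,(3,150,90),(15,255,255),(150,90,280,180));mt=mask(t,(3,150,90),(15,255,255),(380,190,430,340))
us,ut=cen(ms),cen(mt);print(us,ut,tri(s,us[0],t,ut[0]))
big(s,(130,90,350,310),3,"pics/sz15.png")
im=np.abs(s["pixels"].astype(int)-s0).max(2).astype(np.uint8);cv2.imwrite("pics/diff.png",im)
ms=mask(s,(22,100,100),(35,255,255),(255,160,305,220));e=cv2.fitEllipse(cv2.convexHull(cv2.findNonZero(ms)));mt=mask(t,(22,100,100),(35,255,255),(265,155,305,220));e2=cv2.fitEllipse(cv2.convexHull(cv2.findNonZero(mt)))
print("eye",tri(s,e[0],t,e2[0]))
E
```

```text
[ 0.41994502 -0.48826103  0.30282608] 1.0006646616075126 [-0.30815182  0.69442484 -0.63692363]
(array([216.77777778, 129.32051282]), 234) (array([405.66525424, 273.16101695]), 236) (array([ 0.43163101, -0.34635987,  0.09948278]), [array([-0.1, -0. ]), array([-0.1,  0.1])])
eye (array([ 0.62650903, -0.00635935,  0.15469486]), [array([-0.1, -0. ]), array([-0.1,  0.1])])
```

View pics/sz15.png

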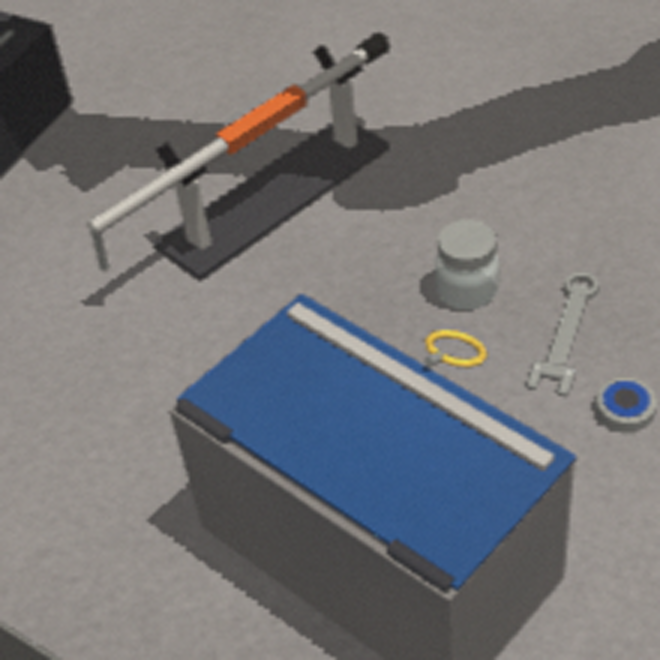

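View pics/top15.png

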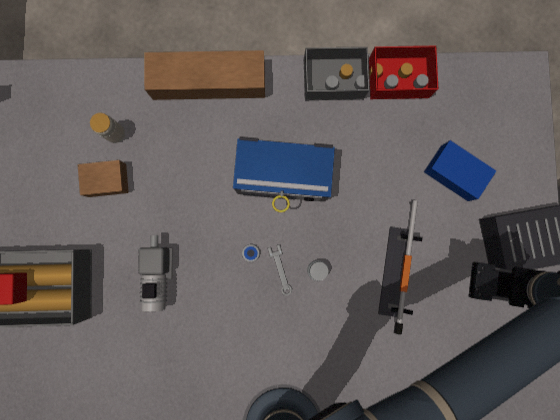

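View pics/diff.png

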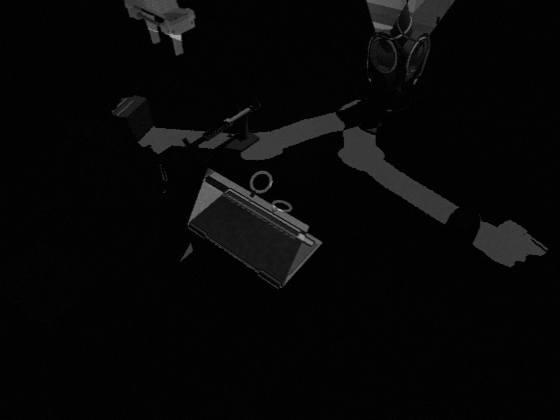

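Emit:
arm_command(motion="0 0 0 0 0; 0 0 0 0 0; 0 0 0 0 0; 0 0 0 0 0")

```text
time_s: 23.65
tool_pos: [0.422, -0.4847, 0.3026]
tool_rot: [0.996, -0.086, -0.001, -0.005]
ft_force: [-0.4, 1.5, 0.8]
grip_width: 1.0
```

```bash
python3 -c "
from bench import manip
print(manip.state()['joint_vel']);print(manip.sign_off())"
```

```text
[ 0.00413981  0.00203146  0.00097646 -0.00202269  0.00016967 -0.00090838
  0.00148471]
the job is handed in; nothing more can be done
None
```

The vent is shut and the pole is back in both forks of its rest. I handed the job in at about 24 s, and the hand-in gave no verdict.

I took the pole from the rest, hooked its prong into the yellow eye and pulled the flap down. I then pressed it onto its stop with the shaft, lifted the prong out and laid the pole back prong down, the same way round.

**Last checks:**
- **Vent:** the eye centre measured 154.7 mm above the bench, against 153 mm when shut. That puts the flap about 0.01 rad open.
- **Pole:** the grip centre was within about 1.5 mm of where it started, at a height of 99.5 mm.
- **Bench:** comparing the scene picture before and after showed no movement of the motor, bearing, jar or wrench.
- **Robot:** the gripper is open and clear of everything.

**Less certain:**
- **Prong in the eye:** at about 0.2 rad open, the nearest prong point was an estimated 18.7 to 20.5 mm from the eye centre, and the limit is 20 mm. I moved the pole about 8 mm to centre the prong before closing further, and it was then clearly in the ring at about 0.1 rad.
- **Eye readings while closing:** these disagreed by 1 to 2 pixels between the two cameras because the shaft partly hid the ring. The final view, with nothing in the way, agreed to 0.1 pixel.
- **Pole slip:** pressing the flap shut tilted the pole about 0.04 rad in the grip. It levelled itself when it settled in the forks.

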